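# Run wooden plugs from a spring-gate dispenser into a tray

### The job

Stand the grey tray on the bench under the lower end of the plug dispenser's chute and let go of it while the gate is still shut. Then pull the dispenser's spring-loaded gate out by its grip plate until its pointer is level with the white fin that serves as the mark, so that all four round wooden plugs slide down into the tray. The job finishes while you are still holding the gate at the mark (do not let it go), with the four plugs in the standing tray and the other things on the bench left where they are.

Things in the scene. Friction and masses are not known exactly. Their poses are not given: they have to be found in the camera images.
- dispenser: open aluminium chute on plywood posts, screwed to the bench, 42 mm wide, 175 mm long. Origin on the bench below the middle of the chute's lower lip; x across the chute; the chute falls 38 degrees to -y, rising to 205 mm at +y. Posts and base start 50 mm behind the lip, free below the lip up to 70 mm. Guide rail: towards -x at y = 21 mm, x -22 to -212 mm, top 98 mm high
- lip (a point): middle of the chute's lower edge, on the sliding surface, 75 mm above the bench; the plugs fall off here, moving towards the dispenser's -y
- gate: steel slide gate with an upright wooden grip plate; axes as the dispenser's. It shuts the chute near the lip and slides out along the dispenser's -x (towards the robot), travel 75 mm. A spring draws it shut: 4 N at the start, rising 0.1 N per mm (8 to 10 N at the mark). Let go, it springs shut. The plugs run once it is out about 36 mm
- grip (a point): grasp point on the grip plate, in its mid-plane, 16 mm below its top edge. The plate is 12 mm thick along the dispenser's x (the pull direction), 44 mm wide along y, its top 163 mm above the bench, its foot at 111 mm on the slide bar; with the gate shut it stands 82 mm clear of the chute's side
- pointer (a point): free end of the pointer, an 8 mm square wooden finger that sticks out 23 mm from the foot of the gate's grip plate towards the dispenser's +y, 117 mm above the bench; moves with the gate
- mark: the mark: an upright white-painted fin (8 mm thick along x, 32 mm wide, top 136 mm high) clamped to the guide rail beside the pointer's path; axes as the dispenser's. Origin on the bench in the fin's mid-plane: the pointer is at the mark when its x in this frame is 0. It is set 40 to 58 mm out from the shut position; the gate can pass it freely
- tray: loose open grey plastic tray, outside 66 mm along x, 140 mm along y, 50 mm high, walls 5 mm, about 0.15 kg; origin at the centre of its underside
- plug0: loose round wooden spacer plug, 25 mm across, 22 mm high, 12 g; origin at its centre; number 1 from the gate in the row of four lying in the chute at the start
- plug1: loose round wooden spacer plug, 25 mm across, 22 mm high, 12 g; origin at its centre; number 2 from the gate in the row of four lying in the chute at the start
- plug2: loose round wooden spacer plug, 25 mm across, 22 mm high, 12 g; origin at its centre; number 3 from the gate in the row of four lying in the chute at the start
- plug3: loose round wooden spacer plug, 25 mm across, 22 mm high, 12 g; origin at its centre; number 4 from the gate in the row of four lying in the chute at the start
- stapler: loose pneumatic staple gun lying on its side, about 170 x 190 mm and 36 mm high, origin under its middle; a bystander, to be left where it is
- tape: loose roll of paper tape lying flat, 96 mm across, 25 mm high; a bystander, to be left where it is
- glue: loose closed white glue bottle, 52 mm across, 150 mm high, upright; a bystander, to be left where it is
- hammer: loose hammer lying flat, 260 mm long along its x; a bystander, to be left where it is
- corner_sample: loose L-shaped sample of dark frame moulding lying flat, 150 x 145 mm, 26 mm high; a bystander, to be left where it is
- rule: loose flat steel rule, 300 mm long along its x, 32 mm wide, 4 mm thick; a bystander, to be left where it is
- pencil_pot: loose round steel pot with pencils, 72 mm across, 95 mm high (165 mm with the pencils); a bystander, to be left where it is
Not all that is in view belongs to the job. Leave any green or turquoise look-alike of the tray alone.

How it is judged:
By the outcome, as a careful person would: the job done as asked, in the order asked, and still so for the second after the job is handed in, while the arm keeps its last pose, push and grip.
It also fails if it takes over 54 s, if anything falls off the work surface, if the arm or the gripper's body presses on something with over 40 N, if the wrist force passes 120 N, or if a joint passes its speed limit or range.

### The arm

A 7-joint arm with a two-finger parallel gripper is mounted at the origin on the work surface. World frame = base frame: x ahead of the robot, y to its left, z up, the work surface at z = 0. Lengths are in m, angles in rad, forces in N, time in s.
With the tool pointing down it reaches from about 0.4 to 0.85 m from the base axis. Payload 10.4 kg.
Tool frame: the origin (TCP) lies at the very end of the fingers, on their centre line; the grasp point (between the pads) lies 19 mm behind it; z points along the fingers, y is the direction in which the jaws open and shut (so a half turn about z gives the same grasp; the last joint's range is limited). The gripper opens to 85 mm and grips with 20 to 120 N. Pads are 22 mm wide; open, the fingers measure 114 mm over their backs; the gripper's body (76 mm by 85 mm) begins 54 mm behind the grasp point. The pads swing forward as they close: fully open they stand 13 mm farther back than shut.
Start: joints at [1.222, 0.332, -0.065, 1.46, 0.022, 1.35, -0.088], TCP at [0.2, -0.592, 0.194] pointing down, gripper open.
Joint ranges: [-2.6, 2.6], [-0.5, 2.12], [-1.47, 1.34], [0.16, 2.42], [-1.27, 4.41], [0.06, 2.06], [-2.6, 2.6]. Speed limits (rad/s): [2.22, 2.22, 2.79, 2.79, 3.14, 3.14, 3.14].

### API

Orientations are given as a unit quaternion [x, y, z, w].
In Python, from workcell import get_obs, camera, camera_info, hand_in gives the robot as it stands.
- The arm moves only by the tool move_arm, never from a script. Its argument "moves" is a list of rows, each a list of 3 entries, a list of its own where there are three numbers: the shift along the tool's x, y, z in units of 25 mm (1.0 is 25 mm), then the turn, a rotation vector about the tool's x, y, z in degrees, then the opening, from 0 (shut) to 1 (fully open). A call has 1 to 5 rows; each row shifts and turns the commanded pose from where the row before left it, along the tool's axes as they then stand; what a row does not reach is not made up. A row lasts 1/8 s, in which the tool goes at most 62.5 mm and 10.7 degrees, less where a joint would pass 70% of its speed; a pose out of reach is approached as far as the arm can. A call is refused whole if a number of a shift passes 1 or a number of a turn 10.7, either way. A call with a gripper value outside its range is refused whole. The fingers move at their own pace and stop on an object; "squeeze" is the grip in N (left out, the last holds). Time passes only in rows, so rows that do not move let the fingers close. It gives the time, the measured TCP pose, the force and the opening at its end, in the units of the state.
- get_obs(): the state, without advancing time (a new reading comes with each control period).
- camera(name): name is "scene" or "top" or "wrist"; returns the picture (420x560x3 uint8, red, green, blue); there is no depth.
- camera_info(name): a dict with "fx", "fy", "cx", "cy" (pixels), "origin" and "rotation" of the camera in the world. Camera axes: x right, y down, z forward; pixel columns grow to the right and rows downward; lengths in m; the calibration is good to about 2 mm. A picture is of the moment at which its call begins: read the wrist's pose just before it. camera_info takes no time and is no camera call; for the wrist camera it gives the pose at the moment of the call.
- hand_in(): hands the job in, once; it reports no verdict.
The state is a dict: "clock": time; "joint_pos": joint angles; "joint_velocities": joint speeds; "tau": joint torques, N m; "position": TCP position; "ee_rot": TCP orientation; "ft_force": force on the tool from outside, world axes, zero at the start; "torque": the same for the moment, N m; "grip_width": opening from 0.0 (shut) to 1.0 (fully open).
Only numpy, scipy, OpenCV 4.12 (cv2) and the standard library are available. Lean on these libraries where they do the work, as an engineer would, in place of code of your own. Each camera call takes 0.05 s, during which the arm holds its last target. There are 200 camera calls.

## Working session

There is one attempt and no reset: what is moved stays moved. The work goes in short steps, Python scripts to look and compute and a tool call to move; the robot and the scene stay as the last step left them, time stands still between calls to the robot, and variables do not carry over. Pictures are saved under pics/ and viewed, about 8 in all and at most 12, crops included, and the job is handed in when it is done.

Besides the shell and the picture viewer there is one more tool, called after ">>>" as name(argument=value, ...), one argument or row to a line, values as JSON. move_arm: Moves the arm, as the interface text tells. Its arguments: {"type":"object","properties":{"moves":{"type":"array","items":{"type":"array"}},"squeeze":{"type":"number"}},"required":["moves"]}

```bash
mkdir -p pics; ls; python3 - <<'E'
from workcell import *
import cv2,numpy as np
for n in("scene","top"):
    im=camera(n); cv2.imwrite(f"pics/{n}0.png",im[:,:,::-1]); i=camera_info(n); print(n,{k:np.round(np.array(v),3).tolist() for k,v in i.items()})
print(get_obs())
E
```

```text
pics
scene {'fx': 387.857, 'fy': 387.857, 'cx': 277.471, 'cy': 204.568, 'origin': [1.051, 0.184, 0.992], 'rotation': [0.569, 0.776, -0.224, -0.156]}
top {'fx': 395.219, 'fy': 395.219, 'cx': 279.579, 'cy': 210.685, 'origin': [0.446, -0.022, 1.158], 'rotation': [-0.7, 0.711, -0.025, 0.051]}
{'clock': 0.1, 'joint_pos': array([ 1.22242118,  0.33283045, -0.06469806,  1.46085167,  0.02159474,
        1.34991613, -0.0884862 ]), 'joint_velocities': array([ 0.0009749 , -0.00221413,  0.00216733, -0.00408551,  0.00123089,
        0.00247484,  0.00104259]), 'tau': array([ 1.39382078e-03, -6.26741838e+01,  4.92923276e-02, -3.92429388e+01,
        1.63727609e-02,  6.99176540e-03, -1.90534854e-05]), 'position': array([ 0.19989803, -0.5917603 ,  0.19358463]), 'ee_rot': array([ 9.86760489e-01,  1.62182946e-01, -1.33199066e-04, -6.41526137e-04]), 'ft_force': array([-0.05799365,  0.06482536,  0.32050078]), 'torque': array([-0.04385759, -0.00370708, -0.01265733]), 'grip_width': 1.002766590360627}
```

View pics/scene0.png

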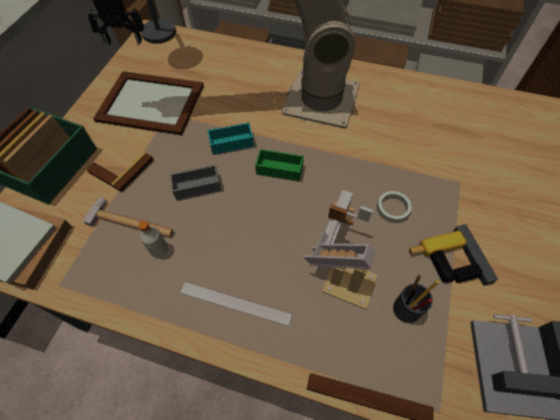

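View pics/top0.png

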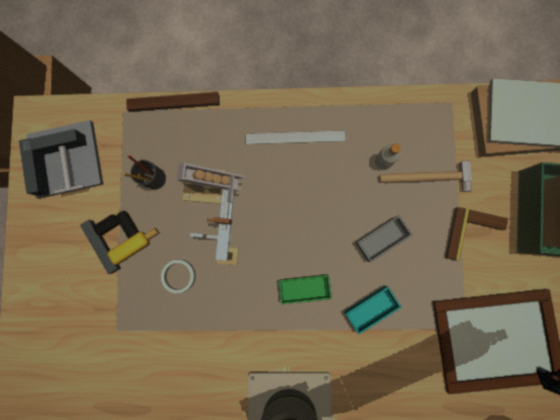

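Candidates for the tray, in the top view: grey (382,239), green (304,289) and turquoise (372,310). The task says grey, so I choose (382,239). The chute is at (210,180), with its lip to the right at about (240,185). The grip plate is at (219,221) and the white fin at (203,237). I'll check these in a close crop.

```bash
cat > h.py <<'E'
import numpy as np,cv2
from scipy.spatial.transform import Rotation as R
from workcell import *
def cam(n):
    i=camera_info(n); r=np.array(i["rotation"]); 
    return i,np.array(i["origin"]),(R.from_quat(r).as_matrix() if r.size==4 else r)
def ray(n,p,c=None):
    i,o,M=c or cam(n); return o,M@np.array([(p[0]-i["cx"])/i["fx"],(p[1]-i["cy"])/i["fy"],1])
def onz(n,p,z,c=None):
    o,d=ray(n,p,c); return o+d*(z-o[2])/d[2]
def proj(n,P,c=None):
    i,o,M=c or cam(n); q=M.T@(np.array(P)-o); return np.array([i["cx"]+i["fx"]*q[0]/q[2],i["cy"]+i["fy"]*q[1]/q[2]])
E
python3 - <<'E'
from h import *
t=cv2.imread("pics/top0.png"); s=cv2.imread("pics/scene0.png")
a=cv2.resize(t[155:275,165:265],None,fx=4,fy=4,interpolation=cv2.INTER_CUBIC)
b=cv2.resize(t[205:275,345:420],None,fx=4,fy=4,interpolation=cv2.INTER_CUBIC)
c=cv2.resize(s[185:310,295:385],None,fx=4,fy=4,interpolation=cv2.INTER_CUBIC)
o=np.zeros((500,770,3),np.uint8); o[:480,:400]=a; o[:500,405:765]=c
cv2.imwrite("pics/c1.png",o)
g=np.abs(t.astype(int)-t.astype(int).mean(2,keepdims=True)).max(2)
hsv=cv2.cvtColor(t,cv2.COLOR_BGR2HSV)
m=((hsv[:,:,1]<50)).astype(np.uint8)*255; m[:210]=0;m[270:]=0;m[:,:348]=0;m[:,418:]=0
n,l,st,_=cv2.connectedComponentsWithStats(m); k=1+np.argmax(st[1:,4]); print(st[k])
cs,_=cv2.findContours((l==k).astype(np.uint8),0,2); r=cv2.minAreaRect(cs[0]); bx=cv2.boxPoints(r); print(r,bx)
P=np.array([onz("top",p,.05) for p in bx]); print(P.round(4)); print(P.mean(0),[np.linalg.norm(P[i]-P[i-1]) for i in range(4)])
cv2.polylines(b,[((bx-[345,205])*4).astype(int)],True,(0,0,255)); cv2.imwrite("pics/c2.png",b)
E
```

```text
[ 356  216   56   46 1262]
((383.6859130859375, 238.3447723388672), (24.995018005371094, 52.21315002441406), 57.2647705078125) [[354.9675  241.94946]
 [398.8881  213.71481]
 [412.40433 234.74008]
 [368.48373 262.97473]]
[[ 0.4763 -0.1907  0.05  ]
 [ 0.553  -0.315   0.05  ]
 [ 0.4939 -0.3493  0.05  ]
 [ 0.4179 -0.2258  0.05  ]]
[ 0.4852437 -0.2702085  0.05     ] [np.float64(0.06809318343415942), np.float64(0.14606304499009776), np.float64(0.06835097145596607), np.float64(0.14504387081136838)]
```

View pics/c1.png

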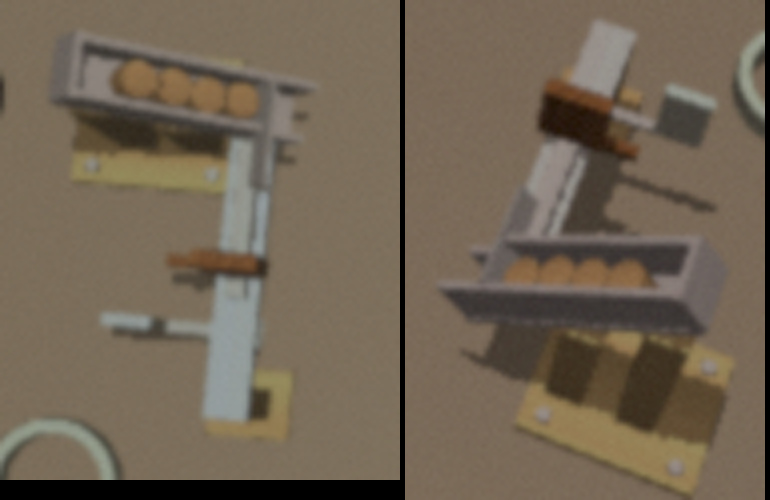

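View pics/c2.png

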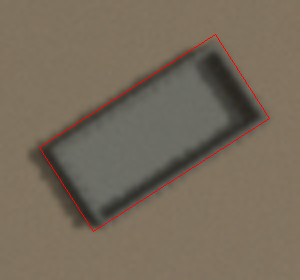

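The crops show the grey tray with nothing touching it. The chute falls to the right (world -y), the plate stands on the rail, and the fin is further down the rail, beyond the plate. Next I'll triangulate the dispenser points from the two views.

```bash
cat >> h.py <<'E'
def tri(obs):
    A=np.zeros((3,3));b=np.zeros(3);L=[]
    for n,p,c in obs:
        o,d=ray(n,p,c); d=d/np.linalg.norm(d); Q=np.eye(3)-np.outer(d,d); A+=Q;b+=Q@o; L.append((o,d))
    X=np.linalg.solve(A,b); return X,[np.linalg.norm(np.cross(X-o,d)) for o,d in L]
def plan(P,yaw,N,rp=None):
    """rows (units, deg) from current pose to TCP P, tool down with tool y at azimuth yaw deg"""
    s=get_obs(); p=s["position"]; r=R.from_quat(s["ee_rot"])
    y=np.array([np.cos(np.radians(yaw)),np.sin(np.radians(yaw)),0]); z=np.array([0,0,-1.]); x=np.cross(y,z)
    T=R.from_matrix(np.c_[x,y,z]); w=(r.inv()*T).as_rotvec(); 
    for k in range(N):
        rk=r*R.from_rotvec(w*k/N); print((rk.inv().apply((np.array(P)-p)/N)/.025).round(3).tolist(),np.degrees(w/N).round(2).tolist())
E
python3 - <<'E'
from h import *
T=lambda x,y:(165+x/4-.375,155+y/4-.375); S=lambda x,y:(295+(x-405)/4-.375,185+y/4-.375)
for n,a,b in [("tip+x",(317,88),(440,286)),("tip-x",(299,140),(472,250)),("upper+x",(58,100),(700,333)),
 ("railend L",(203,418),(633,33)),("railend R",(248,420),(598,20)),("fin +y",(102,319),(714,103)),("fin -y",(150,322),(667,90)),
 ("screwA",(92,165),(675,466)),("screwB",(212,174),(543,413)),("plate -y",(264,265),(548,85)),("plug1",(242,98),(522,270))]:
    X,e=tri([("top",T(*a),None),("scene",S(*b),None)]); print(n,X.round(4),np.round(e,4))
E
```

```text
tip+x [0.6566 0.113  0.1008] [0.001 0.001]
tip-x [0.6226 0.1258 0.0925] [0.0003 0.0003]
upper+x [0.6486 0.2769 0.1264] [0.0058 0.0058]
railend L [0.4345 0.1895 0.0995] [0.0001 0.0001]
railend R [0.4321 0.1618 0.0995] [0.0025 0.0025]
fin +y [0.4995 0.2487 0.1391] [0.0007 0.0007]
fin -y [0.4971 0.2182 0.1365] [0.001 0.001]
screwA [ 0.6427  0.3104 -0.1105] [0.0138 0.0138]
screwB [ 0.6336  0.2106 -0.107 ] [0.0144 0.0144]
plate -y [0.5305 0.1427 0.1581] [0.0037 0.0037]
plug1 [0.6449 0.1595 0.1304] [0.0014 0.0014]
```

```bash
python3 - <<'E'
from h import *
plan([.485,-.270,.14],31.7,13)
E
```

```text
[1.148, -0.657, 0.166] [-0.0, -0.01, -7.93]
[1.228, -0.492, 0.166] [-0.0, -0.01, -7.93]
[1.284, -0.318, 0.165] [-0.0, -0.01, -7.93]
[1.315, -0.138, 0.165] [-0.0, -0.01, -7.93]
[1.322, 0.044, 0.165] [-0.0, -0.01, -7.93]
[1.303, 0.226, 0.165] [-0.0, -0.01, -7.93]
[1.26, 0.404, 0.165] [-0.0, -0.01, -7.93]
[1.192, 0.574, 0.165] [-0.0, -0.01, -7.93]
[1.102, 0.732, 0.165] [-0.0, -0.01, -7.93]
[0.99, 0.877, 0.165] [-0.0, -0.01, -7.93]
[0.86, 1.005, 0.165] [-0.0, -0.01, -7.93]
[0.713, 1.114, 0.165] [-0.0, -0.01, -7.93]
[0.552, 1.202, 0.165] [-0.0, -0.01, -7.93]
```

```bash
python3 - <<'E'
from h import *
plan([.485,-.270,.14],31.7,18)
E
```

```text
[0.829, -0.474, 0.12] [-0.0, -0.0, -5.72]
[0.872, -0.389, 0.12] [-0.0, -0.0, -5.72]
[0.907, -0.3, 0.12] [-0.0, -0.0, -5.72]
[0.932, -0.209, 0.119] [-0.0, -0.0, -5.72]
[0.948, -0.115, 0.119] [-0.0, -0.0, -5.72]
[0.955, -0.019, 0.119] [-0.0, -0.0, -5.72]
[0.952, 0.076, 0.119] [-0.0, -0.0, -5.72]
[0.94, 0.171, 0.119] [-0.0, -0.0, -5.72]
[0.918, 0.263, 0.119] [-0.0, -0.0, -5.72]
[0.887, 0.354, 0.119] [-0.0, -0.0, -5.72]
[0.848, 0.44, 0.119] [-0.0, -0.0, -5.72]
[0.8, 0.523, 0.119] [-0.0, -0.0, -5.72]
[0.743, 0.6, 0.119] [-0.0, -0.0, -5.72]
[0.68, 0.671, 0.119] [-0.0, -0.0, -5.72]
[0.61, 0.736, 0.119] [-0.0, -0.0, -5.72]
[0.533, 0.793, 0.119] [-0.0, -0.0, -5.72]
[0.452, 0.842, 0.119] [-0.0, -0.0, -5.72]
[0.365, 0.883, 0.119] [-0.0, -0.0, -5.72]
```

>>> move_arm(
  moves=[
    [[0.83,-0.47,0.12],[0,0,-5.7],1],
    [[0.87,-0.39,0.12],[0,0,-5.7],1],
    [[0.91,-0.3,0.12],[0,0,-5.7],1],
    [[0.93,-0.21,0.12],[0,0,-5.7],1],
    [[0.95,-0.11,0.12],[0,0,-5.7],1],
  ],
)

```text
clock: 0.72
position: [0.2798, -0.5022, 0.1789]
ee_rot: [0.916, 0.402, -0.0, -0.0]
ft_force: [-0.6, 0.6, -1.0]
grip_width: 0.996
```

>>> move_arm(
  moves=[
    [[0.95,-0.02,0.12],[0,0,-5.7],1],
    [[0.95,0.08,0.12],[0,0,-5.7],1],
    [[0.94,0.17,0.12],[0,0,-5.7],1],
    [[0.92,0.26,0.12],[0,0,-5.7],1],
    [[0.89,0.35,0.12],[0,0,-5.7],1],
  ],
)

```text
clock: 1.35
position: [0.359, -0.4131, 0.1639]
ee_rot: [0.789, 0.615, -0.0, -0.0]
ft_force: [0.5, 0.4, -0.5]
grip_width: 0.999
```

>>> move_arm(
  moves=[
    [[0.85,0.44,0.12],[0,0,-5.7],1],
    [[0.8,0.52,0.12],[0,0,-5.7],1],
    [[0.74,0.6,0.12],[0,0,-5.7],1],
    [[0.68,0.67,0.12],[0,0,-5.7],1],
    [[0.61,0.74,0.12],[0,0,-5.7],1],
  ],
)

```text
clock: 1.98
position: [0.4386, -0.3241, 0.1489]
ee_rot: [0.613, 0.79, -0.0, -0.0]
ft_force: [-0.2, 0.1, 0.7]
grip_width: 1.0
```

>>> move_arm(
  moves=[
    [[0.53,0.79,0.12],[0,0,-5.7],1],
    [[0.45,0.84,0.12],[0,0,-5.7],1],
    [[0.37,0.88,0.12],[0,0,-5.7],1],
    [[0,0,0],[0,0,0],1],
  ],
)

```text
clock: 2.48
position: [0.4868, -0.2697, 0.1398]
ee_rot: [0.489, 0.872, 0.0, -0.0]
ft_force: [-0.3, 0.1, -0.4]
grip_width: 1.003
```

```bash
python3 - <<'E'
from h import *
s=get_obs(); c=cam("wrist"); im=camera("wrist"); cv2.imwrite("pics/w1.png",im[:,:,::-1])
r=R.from_quat(s["ee_rot"]); print(s["position"],r.as_matrix().round(3).tolist(), c[1],c[0]["fx"])
print([proj("wrist",[.485+a,-.27+b,.05],c).round(0).tolist() for a,b in((0,0),(.068,-.045),(.009,-.079),(-.067,.044),(-.009,.079))])
E
```

```text
[ 0.48684435 -0.26965691  0.13980807] [[-0.522, 0.853, -0.0], [0.853, 0.522, 0.001], [0.001, 0.0, -1.0]] [ 0.44335715 -0.19987765  0.3188812 ] 303.9414639423302
[[279.0, 196.0], [314.0, 267.0], [246.0, 265.0], [239.0, 115.0], [319.0, 115.0]]
```

View pics/w1.png

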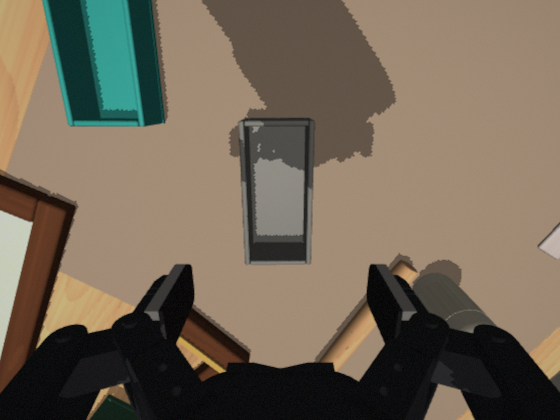

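The wrist view shows the tray rim with its corners at (239,119), (314,119), (311,264) and (246,264). It is nearly square to the jaws and nothing stands beside it.

```bash
python3 - <<'E'
from h import *
P=np.array([onz("wrist",p,.05) for p in((239,119),(314,119),(311,264),(246,264))])
C=P.mean(0); d=(P[0]+P[1]-P[2]-P[3]); y=np.degrees(np.arctan2(d[1],d[0])); print(C,y,np.linalg.norm(d)/2,np.linalg.norm(P[0]-P[1]),np.linalg.norm(P[2]-P[3]))
plan([C[0],C[1],.017],y-90,6)
E
```

```text
[ 0.48331032 -0.27306953  0.05      ] 121.82043697517842 0.139438912596469 0.0639273013354227 0.06489282094900349
[-0.002, -0.022, 0.82] [-0.0, -0.01, -0.09]
[-0.002, -0.022, 0.82] [-0.0, -0.01, -0.09]
[-0.002, -0.022, 0.82] [-0.0, -0.01, -0.09]
[-0.002, -0.022, 0.82] [-0.0, -0.01, -0.09]
[-0.002, -0.022, 0.82] [-0.0, -0.01, -0.09]
[-0.002, -0.022, 0.82] [-0.0, -0.01, -0.09]
```

>>> move_arm(
  moves=[
    [[-0.5,-0.13,0.8],[0,0,0],1],
    [[-0.5,0,0.9],[0,0,0],1],
    [[0,0,1],[0,0,0],1],
    [[0,0,1],[0,0,0],1],
    [[0,0,1],[0,0,0],1],
  ],
)

```text
clock: 3.15
position: [0.4949, -0.2963, 0.0205]
ee_rot: [0.492, 0.871, -0.0, -0.001]
ft_force: [-0.1, -0.1, -0.5]
grip_width: 1.0
```

>>> move_arm(
  moves=[
    [[0,0,0.5],[0,0,0],1],
    [[0,0,0],[0,0,0],0.6],
    [[0,0,0],[0,0,0],0.6],
    [[0,0,0],[0,0,0],0.6],
  ],
  squeeze=30,
)

```text
clock: 3.65
position: [0.4968, -0.2952, 0.0112]
ee_rot: [0.491, 0.871, -0.0, 0.001]
ft_force: [0.2, -0.2, 0.6]
grip_width: 0.601
```

>>> move_arm(
  moves=[
    [[0,0,0],[0,0,0],0.3],
    [[0,0,0],[0,0,0],0.3],
  ],
)

```text
clock: 3.9
position: [0.4947, -0.2987, 0.0128]
ee_rot: [0.492, 0.871, -0.003, 0.001]
ft_force: [-13.3, -5.0, 21.0]
grip_width: 0.3
```

```bash
python3 - <<'E'
from h import *
cv2.imwrite("pics/w2.png",camera("wrist")[:,:,::-1])
E
```

```text
(no output)
```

View pics/w2.png

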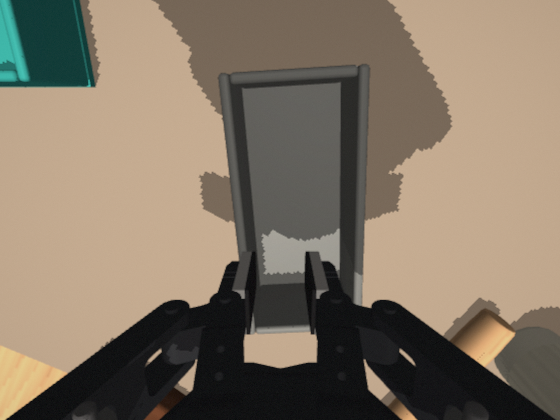

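The wrist view shows the pads, at (245,280) and (318,280), closed to 25 mm inside the tray outline instead of holding it from outside. I'll open them and measure the rim.

>>> move_arm(
  moves=[
    [[0,0,0],[0,0,0],1],
    [[0,0,0],[0,0,0],1],
    [[0,0,0],[0,0,0],1],
  ],
)

```text
clock: 4.32
position: [0.4962, -0.2944, 0.0102]
ee_rot: [0.49, 0.872, 0.0, -0.0]
ft_force: [0.4, -0.4, -0.2]
grip_width: 0.918
```

```bash
python3 - <<'E'
from h import *
s=get_obs();print(s["position"],s["ft_force"],s["grip_width"]); c=cam("wrist"); print(c[1],c[2].round(3).tolist())
for z in(.05,.03,.0):
    P=np.array([onz("wrist",p,z,c) for p in((220,76),(369,68),(362,325),(233,330))]); print(z,P.round(4).tolist(),[np.linalg.norm(P[i]-P[i-1]).round(4) for i in range(4)])
for h in(21.,42.5): 
  for dz in(0,.013):
    t=s["position"]+R.from_quat(s["ee_rot"]).apply([0,h/1000,-dz]); print(h,dz,proj("wrist",t,c).round(0))
im=camera("wrist"); cv2.imwrite("pics/w3.png",im[:,:,::-1])
E
```

```text
[ 0.49623294 -0.29444437  0.01020038] [ 0.39615504 -0.43405048 -0.16147442] 0.9183714606856466
[ 0.45293366 -0.22435983  0.18919089] [[0.855, 0.492, 0.164], [0.518, -0.81, -0.273], [-0.001, 0.319, -0.948]]
0.05 [[0.4255, -0.2284, 0.05], [0.4775, -0.1932, 0.05], [0.5525, -0.301, 0.05], [0.4928, -0.3413, 0.05]] [np.float64(0.1315), np.float64(0.0628), np.float64(0.1313), np.float64(0.0721)]
0.03 [[0.4215, -0.229, 0.03], [0.481, -0.1888, 0.03], [0.5668, -0.312, 0.03], [0.4985, -0.3581, 0.03]] [np.float64(0.1504), np.float64(0.0718), np.float64(0.1502), np.float64(0.0825)]
0.0 [[0.4156, -0.2298, 0.0], [0.4863, -0.1821, 0.0], [0.5883, -0.3286, 0.0], [0.5071, -0.3834, 0.0]] [np.float64(0.1787), np.float64(0.0853), np.float64(0.1785), np.float64(0.098)]
21.0 0 [314. 238.]
21.0 0.013 [316. 247.]
42.5 0 [347. 238.]
42.5 0.013 [352. 247.]
```

View pics/w3.png

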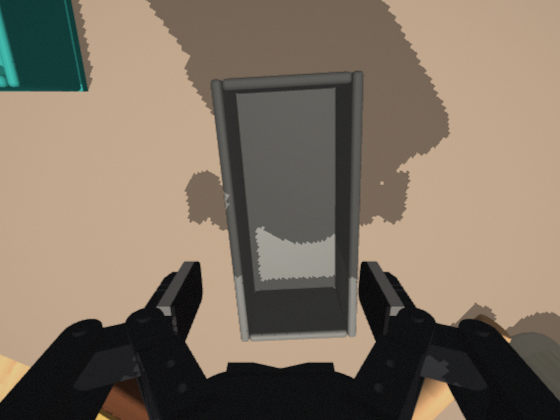

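With the fingers open again, they stand outside the tray: pads at about (198,265) and (363,265), rim from col 240 to 353. The pads must sit higher than I assumed and rode over the rim. I'll re-centre, go lower and try again.

```bash
python3 - <<'E'
from h import *
P=np.array([onz("wrist",p,.05) for p in((214,84),(362,74),(355,336),(243,339))])
s=get_obs(); r=R.from_quat(s["ee_rot"]); print(s["position"],[np.linalg.norm(P[i]-P[i-1]).round(4) for i in range(4)])
C=P.mean(0); d=(P[0]+P[1]-P[2]-P[3]); print(C, np.degrees(np.arctan2(d[1],d[0])))
print("tray centre in tool:",r.inv().apply(C-s["position"]).round(4), r.inv().apply(d/np.linalg.norm(d)).round(3))
E
```

```text
[ 0.49621751 -0.29443123  0.01016305] [np.float64(0.1347), np.float64(0.0628), np.float64(0.1365), np.float64(0.0634)]
[ 0.48879575 -0.27054444  0.05      ] 124.35755720279505
tray centre in tool: [ 0.0243  0.0061 -0.0398] [ 0.999 -0.054  0.   ]
```

>>> move_arm(
  moves=[
    [[0,0.3,0],[0,0,-3],1],
    [[0,0,0.3],[0,0,0],1],
    [[0,0,0.26],[0,0,0],1],
    [[0,0,0],[0,0,0],0.75],
    [[0,0,0],[0,0,0],0.75],
  ],
  squeeze=25,
)

```text
clock: 5.0
position: [0.5026, -0.2909, -0.0037]
ee_rot: [0.468, 0.884, -0.0, -0.0]
ft_force: [-0.1, -0.3, -1.1]
grip_width: 0.76
```

>>> move_arm(
  moves=[
    [[0,0,0],[0,0,0],0.68],
    [[0,0,0],[0,0,0],0.68],
  ],
)

```text
clock: 5.25
position: [0.5027, -0.2908, -0.0036]
ee_rot: [0.467, 0.884, -0.0, 0.0]
ft_force: [-0.5, 0.3, -1.7]
grip_width: 0.764
```

The fingers stopped at 0.764 (about 65 mm), so the tray is gripped. I'll lift it slightly and check.

>>> move_arm(
  moves=[
    [[0,0,0],[0,0,0],0.5],
    [[0,0,-0.4],[0,0,0],0.5],
    [[0,0,-0.6],[0,0,0],0.5],
    [[0,0,-0.8],[0,0,0],0.5],
    [[0,0,-0.6],[0,0,0],0.5],
  ],
  squeeze=35,
)

```text
clock: 5.88
position: [0.5033, -0.2911, 0.0585]
ee_rot: [0.467, 0.884, -0.0, 0.001]
ft_force: [-0.1, -0.0, -1.5]
grip_width: 0.759
```

```bash
python3 - <<'E'
from h import *
cv2.imwrite("pics/w4.png",camera("wrist")[:,:,::-1]); s=get_obs();print(s["position"],s["grip_width"],s["ft_force"])
E
```

```text
[ 0.50419995 -0.29156327  0.06021318] 0.7616825442609361 [ 1.16624678 -0.59629049  0.03330054]
```

View pics/w4.png

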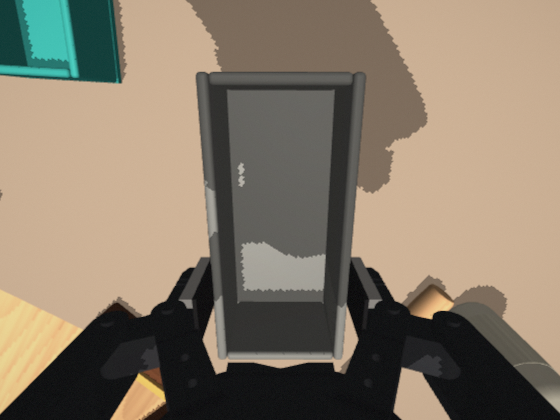

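The tray is held square: rim corners at (203,76), (362,76), (340,355) and (222,355). Next I carry it to a point just short of the lip, keeping low.

```bash
python3 - <<'E'
from h import *
s=get_obs(); r=R.from_quat(s["ee_rot"]); P=np.array([onz("wrist",p,.114) for p in((203,76),(362,76),(340,355),(222,355))]); print(r.inv().apply(P.mean(0)-s["position"]),[np.linalg.norm(P[i]-P[i-1]).round(4) for i in range(4)])
plan([.6296,.0006,.026],-5.3,15)
E
```

```text
[ 2.49842705e-02 -8.29907982e-05 -5.38847380e-02] [np.float64(0.1343), np.float64(0.0603), np.float64(0.1343), np.float64(0.0616)]
[0.456, 0.715, 0.091] [0.01, 0.01, 2.64]
[0.488, 0.693, 0.091] [0.01, 0.01, 2.64]
[0.52, 0.67, 0.091] [0.01, 0.01, 2.64]
[0.55, 0.645, 0.091] [0.01, 0.01, 2.64]
[0.579, 0.619, 0.091] [0.01, 0.01, 2.64]
[0.607, 0.592, 0.091] [0.01, 0.01, 2.64]
[0.634, 0.564, 0.091] [0.01, 0.01, 2.64]
[0.659, 0.534, 0.091] [0.01, 0.01, 2.64]
[0.683, 0.503, 0.091] [0.01, 0.01, 2.64]
[0.705, 0.471, 0.091] [0.01, 0.01, 2.64]
[0.726, 0.438, 0.091] [0.01, 0.01, 2.64]
[0.745, 0.404, 0.091] [0.01, 0.01, 2.64]
[0.763, 0.37, 0.091] [0.01, 0.01, 2.64]
[0.779, 0.334, 0.091] [0.01, 0.01, 2.64]
[0.794, 0.298, 0.091] [0.01, 0.01, 2.64]
```

>>> move_arm(
  moves=[
    [[0.46,0.71,0.09],[0,0,2.6],0.5],
    [[0.49,0.69,0.09],[0,0,2.6],0.5],
    [[0.52,0.67,0.09],[0,0,2.6],0.5],
    [[0.55,0.65,0.09],[0,0,2.6],0.5],
    [[0.58,0.62,0.09],[0,0,2.6],0.5],
  ],
)

```text
clock: 6.55
position: [0.5445, -0.1927, 0.0453]
ee_rot: [0.565, 0.825, -0.0, 0.0]
ft_force: [-0.3, -0.5, -1.3]
grip_width: 0.758
```

>>> move_arm(
  moves=[
    [[0.61,0.59,0.09],[0,0,2.6],0.5],
    [[0.63,0.56,0.09],[0,0,2.6],0.5],
    [[0.66,0.53,0.09],[0,0,2.6],0.5],
    [[0.68,0.5,0.09],[0,0,2.6],0.5],
    [[0.7,0.47,0.09],[0,0,2.6],0.5],
  ],
)

```text
clock: 7.18
position: [0.5855, -0.0953, 0.034]
ee_rot: [0.655, 0.756, -0.0, 0.0]
ft_force: [-0.1, -0.1, -1.0]
grip_width: 0.757
```

>>> move_arm(
  moves=[
    [[0.73,0.44,0.09],[0,0,2.6],0.5],
    [[0.74,0.4,0.09],[0,0,2.6],0.5],
    [[0.76,0.37,0.09],[0,0,2.6],0.5],
    [[0.78,0.33,0.09],[0,0,2.6],0.5],
    [[0,0,0.2],[0,0,0],0.5],
  ],
)

```text
clock: 7.8
position: [0.6184, -0.0156, 0.0201]
ee_rot: [0.719, 0.695, 0.001, -0.0]
ft_force: [0.6, 0.1, -2.7]
grip_width: 0.761
```

```bash
python3 - <<'E'
from h import *
s=get_obs();print(s["position"],s["grip_width"],s["ft_force"]); c=cam("wrist")
im=camera("wrist")[:,:,::-1].copy()
y=np.radians(-5.3); ex=np.array([np.cos(y),np.sin(y),0]); ey=np.array([-np.sin(y),np.cos(y),0]); L=np.array([.642,.134,0])
for a,b,z in((0,0,75),(-21,0,75),(21,0,75),(-212,21,98),(-109,21,163),(-22,21,98)):
    p=proj("wrist",L+ex*a/1e3+ey*b/1e3+[0,0,z/1e3],c); print((a,b,z),p.round(0)); cv2.circle(im,tuple(p.astype(int)),3,(0,0,255),1)
cv2.imwrite("pics/w5.png",im); t=camera("top")[:,:,::-1]; cv2.imwrite("pics/t5.png",t)
E
```

```text
[ 0.61840073 -0.01563948  0.02009673] 0.7612907087650059 [ 0.59642705  0.07747823 -2.68430831]
(0, 0, 75) [ 341. -126.]
(-21, 0, 75) [ 274. -131.]
(21, 0, 75) [ 407. -121.]
(-212, 21, 98) [-634. -408.]
(-109, 21, 163) [-6755. -7913.]
(-22, 21, 98) [ 273. -332.]
```

View pics/w5.png

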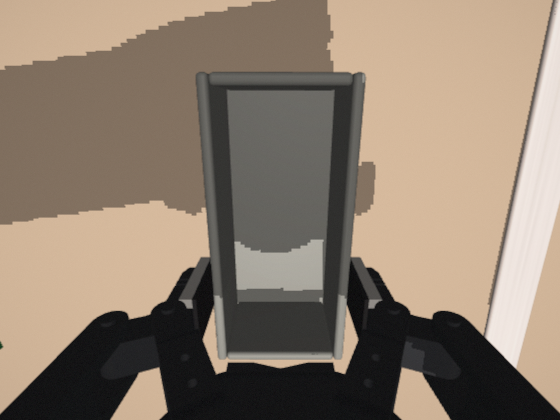

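```bash
python3 - <<'E'
from h import *
plan([.6352,.0603,.006],-5.3,4)
E
```

```text
[0.795, 0.151, 0.131] [-0.02, 0.01, 0.8]
[0.797, 0.139, 0.131] [-0.02, 0.01, 0.8]
[0.799, 0.128, 0.131] [-0.02, 0.01, 0.8]
[0.8, 0.117, 0.131] [-0.02, 0.01, 0.8]
```

>>> move_arm(
  moves=[
    [[0.6,0.3,0.3],[0,0,1.6],0.5],
    [[0.6,0.2,0.22],[0,0,1.6],0.5],
    [[0.7,0.02,0],[0,0,0],0.5],
    [[0.7,0,0],[0,0,0],0.5],
    [[0.6,0,0],[0,0,0],0.5],
  ],
)

```text
clock: 8.52
position: [0.6372, 0.0624, 0.0072]
ee_rot: [0.739, 0.674, 0.0, 0.0]
ft_force: [-0.3, -0.2, -1.3]
grip_width: 0.763
```

```bash
python3 - <<'E'
from h import *
plan([.6352,.0603,-.003],-5.3,1); print(get_obs()["position"],get_obs()["ft_force"])
c=cam("wrist"); im=camera("wrist")[:,:,::-1].copy(); cv2.imwrite("pics/w6.png",im)
t=camera("top")[:,:,::-1]; s=camera("scene")[:,:,::-1]
o=np.zeros((480,800,3),np.uint8); 
o[:300,:400]=cv2.resize(im,(400,300)); o[:,400:800]=cv2.resize(t[150:270,170:270],(400,480),interpolation=cv2.INTER_CUBIC); 
o[300:480,:400]=cv2.resize(s[195:285,245:445],(400,180),interpolation=cv2.INTER_CUBIC); cv2.imwrite("pics/m6.png",o)
E
```

```text
[-0.09, -0.071, 0.408] [0.03, -0.0, 0.01]
[0.63717434 0.06238449 0.00719308] [-0.29417523 -0.22038628 -1.29139778]
```

View pics/m6.png

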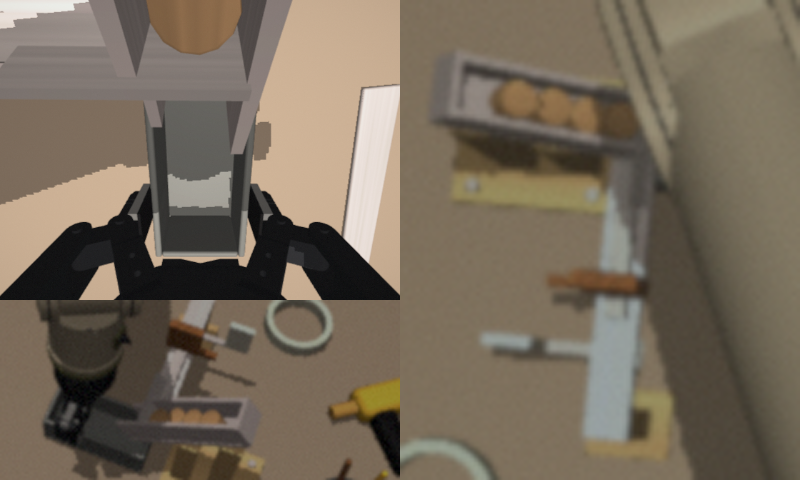

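The combined view shows the lip edge at about (279,140) in full wrist pixels. It is centred over the tray, whose far end reaches under it, and the gate is still shut with the plugs in the row. I'll lower the tray and release it.

>>> move_arm(
  moves=[
    [[-0.05,-0.04,0.2],[0,0,0],0.5],
    [[0,0,0.2],[0,0,0],0.5],
    [[0,0,0],[0,0,0],0.5],
    [[0,0,0],[0,0,0],1],
    [[0,0,0],[0,0,0],1],
  ],
)

```text
clock: 9.3
position: [0.6361, 0.0601, -0.0031]
ee_rot: [0.739, 0.673, 0.0, 0.0]
ft_force: [0.7, 0.1, 0.1]
grip_width: 0.998
```

```bash
python3 - <<'E'
from h import *
s=get_obs(); r=R.from_quat(s["ee_rot"]); print(s["position"],s["ft_force"],s["grip_width"])
L=onz("wrist",(279,140),.075); print("lip",L, r.inv().apply(L-s["position"]))
E
```

```text
[ 0.63609696  0.06007131 -0.0030821 ] [0.7064709  0.0768763  0.12252546] 0.9982034259094615
lip [0.64158168 0.13034338 0.075     ] [ 0.07048022 -0.00105838 -0.07807995]
```

>>> move_arm(
  moves=[
    [[0,0,-0.5],[0,0,0],1],
    [[0,0,-1],[0,0,0],1],
    [[0,0,-1],[0,0,0],1],
    [[0,0,-1],[0,0,0],1],
    [[0,0,-1],[0,0,0],1],
  ],
)

```text
clock: 9.93
position: [0.6361, 0.0603, 0.1113]
ee_rot: [0.739, 0.674, 0.0, 0.0]
ft_force: [-0.3, 0.1, -0.3]
grip_width: 0.999
```

>>> move_arm(
  moves=[
    [[0,0,-1],[0,0,0],1],
    [[0,0,-1],[0,0,0],1],
    [[0,-0.4,-1],[0,0,0],1],
    [[0.3,-0.6,-0.8],[0,0,0],1],
    [[0.5,-0.8,-0.6],[0,0,0],1],
  ],
)

```text
clock: 10.55
position: [0.5929, 0.0843, 0.2213]
ee_rot: [0.739, 0.673, 0.001, 0.001]
ft_force: [1.0, 0.5, 0.3]
grip_width: 1.001
```

```bash
python3 - <<'E'
from h import *
print(get_obs()["position"],get_obs()["ft_force"]); plan([.5354,.163,.215],-5.3,5)
cv2.imwrite("pics/w7.png",camera("wrist")[:,:,::-1])
E
```

```text
[0.59294533 0.08430133 0.2212733 ] [0.98460674 0.5078705  0.26528373]
[0.584, -0.517, 0.049] [0.02, -0.0, -0.01]
[0.584, -0.517, 0.05] [0.02, -0.0, -0.01]
[0.584, -0.517, 0.05] [0.02, -0.0, -0.01]
[0.584, -0.517, 0.05] [0.02, -0.0, -0.01]
[0.584, -0.517, 0.05] [0.02, -0.0, -0.01]
```

>>> move_arm(
  moves=[
    [[0.6,-0.5,0],[0,0,0],1],
    [[0.6,-0.5,0],[0,0,0],1],
    [[0.6,-0.5,0],[0,0,0],1],
    [[0.6,-0.4,0],[0,0,0],1],
    [[0,0,0],[0,0,0],1],
  ],
)

```text
clock: 11.22
position: [0.5506, 0.1503, 0.2194]
ee_rot: [0.738, 0.674, 0.0, -0.0]
ft_force: [-0.2, -0.1, -0.1]
grip_width: 1.001
```

```bash
python3 - <<'E'
from h import *
s=get_obs();print(s["position"].tolist(),s["ee_rot"].tolist()); c=cam("wrist"); im=camera("wrist")[:,:,::-1].copy(); 
cv2.imwrite("pics/w8.png",im); np.savez("w8.npz",p=s["position"],q=s["ee_rot"],o=c[1],M=c[2])
t=camera("top")[:,:,::-1]; cv2.imwrite("pics/t8.png",t)
E
```

```text
[0.5505564323506672, 0.15026397181925882, 0.21939184150201313] [0.7382757865341376, 0.6744989551277472, 0.00012541096694115083, -8.258975202999992e-05]
```

View pics/w8.png

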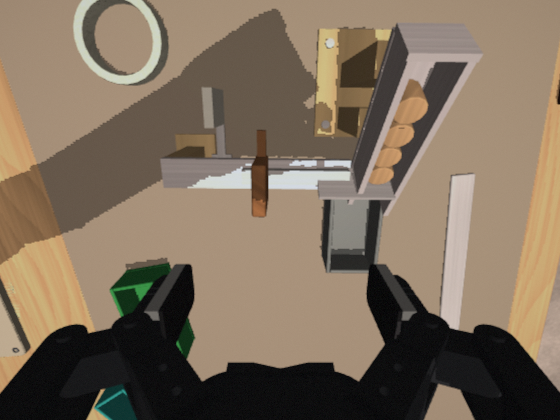

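The wrist view shows the plate at cols 251–268, rows 160–216, with the pointer tip at (261,131). The fin is at (203–224, 88–127), and the tray stands under the lip at (355,235). I'll get exact edges from masks.

```bash
python3 - <<'E'
from h import *
im=cv2.imread("pics/w8.png"); h=cv2.cvtColor(im,cv2.COLOR_BGR2HSV)
m=((h[:,:,1]>120)&(h[:,:,0]<14)); 
for r in list(range(130,164,6))+list(range(166,218,6)):
    x=np.where(m[r,240:285])[0]+240; print(r,x.min() if len(x) else None,x.max() if len(x) else None, im[r,248:274:2].mean(1).astype(int).tolist() if r>166 else "")
for r in range(84,134,6): print("fin",r,im[r,196:232].mean(1).astype(int).tolist())
E
```

```text
130 258 262 
136 257 265 
142 257 265 
148 257 265 
154 257 265 
160 257 267 
166 252 266 
172 252 265 [215, 178, 57, 61, 62, 66, 65, 69, 65, 34, 97, 124, 125]
178 252 267 [210, 181, 57, 63, 63, 64, 63, 64, 61, 33, 156, 215, 213]
184 252 267 [215, 193, 50, 58, 60, 63, 66, 63, 58, 33, 156, 214, 216]
190 252 266 [146, 137, 57, 64, 59, 57, 59, 55, 55, 32, 107, 145, 147]
196 252 267 [146, 146, 48, 64, 65, 66, 66, 60, 56, 33, 106, 144, 146]
202 252 266 [146, 145, 80, 100, 97, 95, 100, 96, 87, 40, 132, 145, 145]
208 252 265 [144, 146, 88, 111, 111, 106, 107, 104, 89, 60, 146, 146, 146]
214 252 265 [146, 145, 90, 107, 109, 110, 111, 114, 103, 115, 147, 147, 145]
fin 84 [87, 87, 89, 88, 89, 88, 87, 89, 89, 89, 89, 88, 88, 87, 88, 87, 87, 88, 87, 88, 88, 89, 89, 87, 87, 90, 87, 88, 88, 87, 88, 89, 87, 89, 88, 88]
fin 90 [87, 88, 89, 88, 88, 107, 132, 142, 141, 140, 142, 143, 141, 141, 142, 120, 81, 73, 72, 74, 73, 71, 72, 73, 73, 73, 78, 83, 88, 87, 88, 87, 88, 88, 88, 88]
fin 96 [88, 86, 89, 89, 88, 95, 123, 141, 142, 141, 140, 141, 142, 141, 141, 124, 92, 72, 72, 73, 74, 72, 75, 73, 74, 73,
[... 325 characters left out ...]
72, 73, 77, 85, 88, 87, 90, 88, 88, 88, 88]
fin 114 [87, 88, 89, 88, 89, 89, 86, 118, 142, 141, 142, 141, 142, 143, 142, 141, 130, 97, 73, 73, 72, 75, 72, 74, 73, 73, 75, 75, 83, 89, 88, 89, 89, 89, 87, 88]
fin 120 [87, 87, 87, 88, 88, 88, 88, 101, 127, 141, 141, 141, 141, 142, 141, 141, 140, 115, 72, 73, 73, 75, 73, 73, 74, 74, 73, 73, 81, 88, 87, 87, 88, 88, 90, 88]
fin 126 [88, 88, 88, 88, 88, 87, 87, 95, 123, 143, 142, 141, 143, 142, 142, 142, 143, 123, 87, 76, 81, 87, 101, 111, 116, 123, 124, 111, 86, 85, 88, 87, 88, 89, 88, 88]
fin 132 [88, 88, 89, 88, 89, 88, 88, 87, 87, 88, 88, 88, 89, 88, 88, 88, 87, 88, 88, 91, 106, 118, 119, 121, 121, 123, 125, 118, 97, 82, 87, 88, 88, 88, 88, 89]
```

```bash
python3 - <<'E'
from h import *
d=np.load("w8.npz"); i=camera_info("wrist"); c=(i,d["o"],d["M"])
f=lambda u,v,z: onz("wrist",(u,v),z,c)
F=[f(206.3,90,.136),f(208.9,126,.136)]; P=[f(251.6,190,.163),f(265.2,190,.163)]; Q=[f(256.6,145,.121),f(265.6,145,.121)]; E=[f(258.3,164,.163),f(258.3,216,.163)]
for n,X in(("fin",F),("plateLR",P),("ptrLR",Q),("plateEnds",E)): print(n,np.round(X,4).tolist(),np.linalg.norm(X[0]-X[1]).round(4))
r=R.from_quat(d["q"])
for n,X in(("fin",np.mean(F,0)),("plate",np.mean(P,0)),("ptr",np.mean(Q,0)),("pend",np.mean(E,0)),("ptrtip",f(261,130.5,.117)),("railend",f(163,173,.098)),("lip?",f(357,198,.075))): print(n,X.round(4),"tool mm",(r.inv().apply(X-d["p"])*1000).round(1))
E
```

```text
fin [[0.4985, 0.2471, 0.136], [0.4959, 0.219, 0.136]] 0.0282
plateLR [[0.5282, 0.1678, 0.163], [0.5391, 0.1668, 0.163]] 0.0109
ptrLR [[0.5326, 0.1978, 0.121], [0.5407, 0.1971, 0.121]] 0.0081
plateEnds [[0.5359, 0.1883, 0.163], [0.531, 0.1451, 0.163]] 0.0434
fin [0.4972 0.233  0.136 ] tool mm [ 77.6 -60.6  83.4]
plate [0.5336 0.1673 0.163 ] tool mm [ 15.4 -18.4  56.4]
ptr [0.5366 0.1975 0.121 ] tool mm [ 45.7 -18.1  98.4]
pend [0.5335 0.1667 0.163 ] tool mm [ 14.8 -18.5  56.4]
ptrtip [0.5377 0.2098 0.117 ] tool mm [ 58.1 -18.2 102.4]
railend [0.4333 0.1759 0.098 ] tool mm [  14.9 -119.1  121.4]
lip? [0.633 0.124 0.075] tool mm [-18.8  84.5 144.4]
```

>>> move_arm(
  moves=[
    [[0.3,-0.37,0],[0,0,0],1],
    [[0.3,-0.37,0.3],[0,0,0],1],
    [[0,0,0.9],[0,0,0],1],
    [[0,0,0.9],[0,0,0],1],
    [[0,0,0.8],[0,0,0],1],
  ],
)

```text
clock: 11.95
position: [0.5334, 0.1654, 0.1455]
ee_rot: [0.739, 0.674, -0.0, -0.0]
ft_force: [-0.2, 0.5, 0.4]
grip_width: 1.004
```

>>> move_arm(
  moves=[
    [[0,0,0.76],[0,0,0],1],
    [[0,0,0],[0,0,0],0.3],
    [[0,0,0],[0,0,0],0.1],
    [[0,0,0],[0,0,0],0],
    [[0,0,0],[0,0,0],0],
  ],
  squeeze=60,
)

```text
clock: 12.58
position: [0.5346, 0.1651, 0.1283]
ee_rot: [0.739, 0.673, 0.0, 0.0]
ft_force: [-1.0, 0.6, 0.3]
grip_width: 0.141
```

>>> move_arm(
  moves=[
    [[0,0,0],[0,0,0],0],
    [[0,0,0],[0,0,0],0],
  ],
)

```text
clock: 12.82
position: [0.5343, 0.165, 0.1279]
ee_rot: [0.739, 0.673, 0.0, 0.0]
ft_force: [-0.1, -1.0, -0.6]
grip_width: -0.002
```

The gripper closed to 0, so it missed the plate. I'll work out where the fingertips really are by intersecting their pixel ray with the tool axis.

```bash
python3 - <<'E'
from h import *
s=get_obs(); p=s["position"]; r=R.from_quat(s["ee_rot"]); c=cam("wrist"); im=camera("wrist")[:,:,::-1].copy(); cv2.imwrite("pics/w9.png",im)
for k in(0,10,19,30,40,50,60): print("axis",k,proj("wrist",p+r.apply([0,0,-k/1e3]),c).round(0))
h=cv2.cvtColor(im,cv2.COLOR_BGR2HSV); m=(h[:,:,1]>120)&(h[:,:,0]<14)
for row in range(100,400,8):
    x=np.where(m[row,200:360])[0]+200; print(row,im[row,220:345:6].mean(1).astype(int).tolist(),(x.min(),x.max(),len(x)) if len(x) else "")
E
```

```text
axis 0 [281. 237.]
axis 10 [282. 244.]
axis 19 [282. 251.]
axis 30 [282. 260.]
axis 40 [282. 269.]
axis 50 [282. 280.]
axis 60 [282. 292.]
100 [106, 108, 106, 106, 108, 107, 105, 109, 108, 106, 108, 107, 107, 108, 107, 108, 108, 107, 106, 175, 175] 
108 [91, 106, 108, 106, 107, 107, 108, 106, 108, 107, 107, 108, 107, 107, 109, 108, 106, 107, 174, 176, 176] 
116 [92, 104, 107, 108, 107, 109, 106, 107, 109, 107, 108, 106, 107, 108, 108, 109, 136, 175, 176, 176, 175] 
124 [89, 99, 109, 108, 107, 108, 108, 108, 108, 107, 107, 109, 107, 107, 108, 107, 177, 156, 156, 176, 176] 
132 [90, 97, 108, 107, 107, 107, 108, 107, 107, 109, 107, 108, 108, 108, 108, 107, 108, 107, 109, 144, 149] 
140 [90, 93, 107, 107, 107, 108, 108, 107, 108, 107, 108, 109, 107, 108, 107, 107, 108, 108, 108, 175, 140] 
148 [90, 91, 108, 108, 108, 108, 107, 107, 105, 109, 107, 108, 109, 107, 144, 107, 108, 108, 108, 177, 82] 
156 [95, 131, 107, 109, 106, 108, 109, 109, 107, 109, 109, 107, 108, 107, 107, 108, 107, 107, 106, 107, 87] 
164 [146, 144, 107, 108, 107, 109, 108, 108, 107, 74, 44, 64, 108, 107, 108, 107, 108,
[... 2564 characters left out ...]
18, 14, 19, 17, 27, 175, 22, 17, 18, 22, 17, 19, 19, 19, 18, 30] 
348 [32, 19, 19, 24, 32, 17, 17, 18, 17, 18, 175, 17, 18, 18, 17, 19, 33, 19, 20, 18, 26] 
356 [19, 19, 18, 20, 22, 18, 18, 17, 19, 97, 174, 111, 18, 18, 17, 21, 18, 18, 14, 20, 17] 
364 [20, 20, 18, 16, 19, 19, 17, 21, 20, 162, 174, 175, 15, 20, 18, 17, 20, 20, 20, 19, 20] 
372 [15, 17, 22, 21, 20, 17, 20, 18, 18, 19, 14, 16, 21, 16, 20, 20, 17, 19, 22, 18, 19] 
380 [19, 19, 22, 18, 18, 20, 19, 14, 16, 17, 14, 18, 18, 18, 16, 18, 18, 18, 19, 18, 21] 
388 [17, 21, 17, 18, 18, 19, 19, 20, 17, 19, 14, 19, 18, 15, 16, 17, 18, 16, 18, 18, 18] 
396 [17, 20, 13, 15, 14, 16, 18, 17, 18, 19, 18, 20, 17, 17, 19, 17, 14, 20, 14, 16, 18]
```

The tip row of 248 puts the real fingertips about 36 mm behind the reported TCP, so they closed just above the plate top at 163 mm. The plate stands undisturbed and centred at col 280. I'll open part way, go 30 mm lower and close again.

>>> move_arm(
  moves=[
    [[0,-0.04,0],[0,0,0],0.6],
    [[0,0,0],[0,0,0],0.6],
    [[0,0,0.4],[0,0,0],0.6],
    [[0,0,0.5],[0,0,0],0.6],
    [[0,0,0.3],[0,0,0],0.6],
  ],
)

```text
clock: 13.5
position: [0.5327, 0.1648, 0.0963]
ee_rot: [0.739, 0.673, -0.001, -0.0]
ft_force: [0.3, 0.1, 0.2]
grip_width: 0.602
```

>>> move_arm(
  moves=[
    [[0,0,0],[0,0,0],0.3],
    [[0,0,0],[0,0,0],0.1],
    [[0,0,0],[0,0,0],0],
    [[0,0,0],[0,0,0],0],
    [[0,0,0],[0,0,0],0],
  ],
)

```text
clock: 14.12
position: [0.5339, 0.1652, 0.0982]
ee_rot: [0.739, 0.673, 0.001, 0.0]
ft_force: [4.2, 0.7, -0.1]
grip_width: 0.133
```

The plate is gripped, at 0.133 or 11.3 mm. Now the pull, stopping short of the estimated 42 mm to check.

>>> move_arm(
  moves=[
    [[0,-0.3,0],[0,0,0],0],
    [[0,-0.4,0],[0,0,0],0],
    [[0,-0.4,0],[0,0,0],0],
    [[0,-0.4,0],[0,0,0],0],
    [[0,-0.1,0],[0,0,0],0],
  ],
  squeeze=70,
)

```text
clock: 14.75
position: [0.4942, 0.1692, 0.0983]
ee_rot: [0.739, 0.673, 0.001, 0.001]
ft_force: [8.5, 2.8, -4.0]
grip_width: 0.127
```

>>> move_arm(
  moves=[
    [[0,0,0],[0,0,0],0],
    [[0,0,0],[0,0,0],0],
    [[0,0,0],[0,0,0],0],
  ],
)

```text
clock: 15.12
position: [0.4946, 0.1692, 0.0983]
ee_rot: [0.739, 0.673, 0.001, 0.0]
ft_force: [8.1, 2.6, -3.4]
grip_width: 0.129
```

```bash
python3 - <<'E'
from h import *
s=get_obs(); p=s["position"]; r=R.from_quat(s["ee_rot"]); c=cam("wrist"); im=camera("wrist")[:,:,::-1].copy(); cv2.imwrite("pics/w10.png",im); print(p,s["ft_force"],s["grip_width"])
t=camera("top")[:,:,::-1]; cv2.imwrite("pics/t10.png",t); sc=camera("scene")[:,:,::-1]; cv2.imwrite("pics/s10.png",sc)
o=np.zeros((420,800,3),np.uint8); o[:,:560]=im; o[:200,560:]=cv2.resize(t[150:250,170:290],(240,200),interpolation=cv2.INTER_CUBIC); o[205:405,560:]=cv2.resize(sc[190:290,270:390],(240,200),interpolation=cv2.INTER_CUBIC)
cv2.imwrite("pics/m10.png",o)
h=cv2.cvtColor(im,cv2.COLOR_BGR2HSV); m=((h[:,:,1]>120)&(h[:,:,0]<14)).astype(np.uint8); 
for row in range(130,250,8):
    x=np.where(m[row,230:330])[0]+230; print(row,(x.min(),x.max(),len(x)) if len(x) else "", im[row,200:330:6].mean(1).astype(int).tolist())
E
```

```text
[0.49456895 0.16917143 0.09825316] [ 8.13950049  2.60071696 -3.38177116] 0.12913677547440833
130  [104, 104, 104, 105, 105, 104, 104, 104, 105, 105, 105, 140, 168, 169, 122, 106, 105, 106, 104, 119, 171, 170]
138  [104, 105, 104, 105, 105, 104, 104, 103, 105, 105, 106, 140, 166, 168, 122, 105, 105, 105, 104, 105, 105, 104]
146  [104, 104, 105, 106, 104, 104, 104, 105, 104, 105, 105, 140, 169, 168, 114, 104, 104, 104, 105, 105, 105, 105]
154  [105, 105, 105, 105, 105, 103, 105, 105, 104, 104, 104, 140, 168, 168, 112, 106, 105, 105, 105, 103, 105, 104]
162  [83, 87, 86, 84, 86, 86, 86, 95, 91, 105, 105, 129, 167, 168, 113, 104, 105, 105, 105, 105, 104, 106]
170  [122, 117, 122, 123, 125, 129, 129, 134, 129, 104, 105, 130, 166, 167, 106, 105, 106, 105, 105, 105, 105, 105]
178 (np.int64(274), np.int64(287), 14) [122, 118, 117, 123, 124, 128, 129, 133, 129, 105, 103, 106, 138, 73, 73, 104, 104, 105, 105, 105, 104, 104]
186 (np.int64(274), np.int64(287), 14) [120, 90, 65, 66, 64, 64, 91, 132, 131, 106, 104, 106, 139, 73, 74, 105, 106, 105, 104, 106, 107, 105]
194 (np.int64(274), np.int64(2
[... 257 characters left out ...]
np.int64(274), np.int64(287), 14) [83, 84, 82, 82, 83, 82, 83, 83, 83, 82, 83, 83, 82, 73, 73, 81, 80, 80, 81, 81, 81, 96]
218 (np.int64(271), np.int64(289), 19) [149, 151, 150, 152, 152, 150, 151, 150, 151, 151, 151, 152, 43, 43, 45, 61, 151, 152, 153, 152, 152, 152]
226 (np.int64(270), np.int64(290), 21) [151, 151, 151, 151, 153, 153, 151, 151, 151, 151, 152, 151, 44, 44, 45, 47, 150, 151, 151, 150, 151, 150]
234 (np.int64(269), np.int64(291), 22) [151, 151, 152, 152, 152, 152, 151, 150, 106, 106, 109, 107, 44, 44, 47, 46, 98, 97, 98, 91, 91, 91]
242 (np.int64(269), np.int64(292), 23) [148, 148, 150, 148, 148, 204, 236, 235, 138, 138, 137, 139, 46, 44, 45, 46, 138, 136, 136, 229, 136, 136]
```

```bash
python3 - <<'E'
from h import *
im=cv2.imread("pics/w10.png"); c=cam("wrist"); s=get_obs(); p=s["position"]; r=R.from_quat(s["ee_rot"])
for row in(60,70,80,90,100,110,120,130,150,170,174,176): print(row,im[row,258:294].mean(1).astype(int).tolist())
print("plate pointer edges", im[186,268:292].mean(1).astype(int).tolist())
# predicted pixel of things if fin top z .136 / pointer top z .121
for u,v,z in((273.5,186,.121),(287.5,186,.121),(266,150,.136),(281,150,.136)): print(u,v,(r.inv().apply(onz("wrist",(u,v),z,c)-p)*1e3).round(1))
E
```

```text
60 [103, 103, 102, 104, 104, 104, 105, 104, 104, 106, 103, 104, 105, 105, 104, 102, 104, 102, 105, 104, 103, 103, 103, 104, 104, 104, 103, 102, 103, 102, 103, 104, 104, 104, 104, 101]
70 [104, 104, 104, 103, 104, 105, 103, 105, 103, 104, 104, 104, 104, 104, 104, 103, 102, 103, 104, 104, 104, 104, 104, 104, 105, 105, 103, 103, 102, 104, 105, 103, 103, 104, 103, 105]
80 [104, 104, 103, 104, 103, 105, 104, 104, 103, 104, 103, 103, 104, 104, 103, 104, 104, 104, 104, 104, 104, 104, 105, 104, 104, 104, 103, 103, 102, 105, 104, 102, 104, 105, 104, 103]
90 [106, 104, 102, 103, 104, 105, 105, 105, 104, 104, 105, 105, 105, 103, 104, 104, 105, 104, 103, 105, 104, 105, 105, 105, 106, 104, 104, 104, 105, 105, 105, 105, 104, 104, 105, 103]
100 [104, 104, 106, 104, 104, 104, 105, 104, 104, 106, 103, 104, 104, 104, 104, 104, 103, 106, 105, 105, 104, 104, 105, 105, 104, 105, 104, 105, 104, 106, 105, 103, 104, 104, 105, 104]
110 [104, 103, 103, 105, 104, 106, 103, 114, 146, 170, 169, 170, 170, 170, 171, 171, 171, 170, 171, 169, 170, 171, 169, 171, 171, 163, 132, 105, 104, 104, 104, 104, 105, 105, 105,
[... 647 characters left out ...]
67, 167, 167, 167, 167, 166, 167, 167, 167, 142, 106, 105, 105, 105, 104, 105, 105, 105, 104, 106]
174 [106, 104, 105, 105, 105, 105, 105, 105, 130, 160, 167, 167, 167, 166, 167, 167, 166, 167, 166, 167, 166, 166, 167, 168, 168, 127, 38, 41, 39, 47, 83, 104, 105, 106, 103, 105]
176 [104, 105, 104, 106, 105, 106, 104, 105, 126, 156, 162, 162, 163, 165, 166, 167, 167, 167, 167, 168, 167, 167, 166, 167, 167, 130, 54, 55, 53, 54, 84, 105, 105, 105, 106, 104]
plate pointer edges [105, 114, 129, 136, 139, 114, 73, 73, 73, 74, 73, 74, 74, 73, 75, 74, 74, 74, 74, 73, 91, 103, 105, 106]
273.5 186 [ 40.1  -4.3 -22.7]
287.5 186 [ 40.1   3.1 -22.7]
266 150 [ 61.3  -7.3 -37.7]
281 150 [ 61.3  -0.4 -37.7]
```

View pics/m10.png

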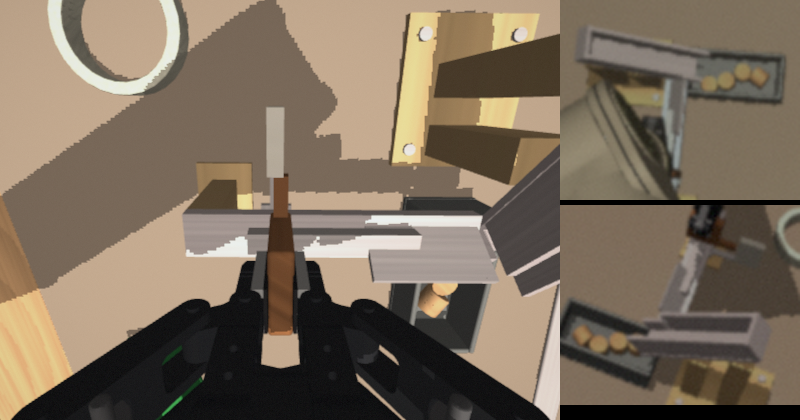

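All four plugs lie in the tray: four show in the top crop and the chute is empty. The pointer (centre col 280.9 at row 186) is still about 2.8 mm short of the fin (centre col 275 at row 150). That agrees with the earlier 42.4 mm estimate less the 39.6 mm pulled. I'll move 0.11 units more.

>>> move_arm(
  moves=[
    [[0,-0.06,0],[0,0,0],0],
    [[0,-0.05,0],[0,0,0],0],
    [[0,0,0],[0,0,0],0],
    [[0,0,0],[0,0,0],0],
  ],
)

```text
clock: 15.78
position: [0.4919, 0.1694, 0.0982]
ee_rot: [0.739, 0.673, 0.001, 0.0]
ft_force: [8.1, 2.1, -3.6]
grip_width: 0.128
```

```bash
cat > chk.py <<'E'
from h import *
s=get_obs(); p=s["position"]; r=R.from_quat(s["ee_rot"]); c=cam("wrist"); im=camera("wrist")[:,:,::-1].copy(); print(p,s["ft_force"],s["grip_width"],s["clock"])
g=im.mean(2)
def edges(row,thr,dark,a=250,b=305):
    v=g[row,a:b]; k=np.where((v<thr) if dark else (v>thr))[0]; return a+k.min()-.5,a+k.max()+.5
F=[];Q=[]
for row in(115,130,145,160): e=edges(row,138,False); F.append(r.inv().apply(onz("wrist",(sum(e)/2,row),.136,c)-p)*1e3); print("fin",row,e)
for row in(182,186,190): e=edges(row,88,True,262,300); Q.append(r.inv().apply(onz("wrist",(sum(e)/2,row),.121,c)-p)*1e3); print("ptr",row,e)
print("fin y",np.array(F)[:,1].round(2),"ptr y",np.array(Q)[:,1].round(2),"to go mm",np.mean(F,0)[1]-np.mean(Q,0)[1])
E
python3 chk.py
```

```text
[0.49187631 0.16943341 0.09824844] [ 8.06096158  2.09140252 -3.62399536] 0.12840763886496762 15.775
fin 115 (np.float64(271.5), np.float64(289.5))
fin 130 (np.float64(271.5), np.float64(289.5))
fin 145 (np.float64(271.5), np.float64(289.5))
fin 160 (np.float64(271.5), np.float64(289.5))
ptr 182 (np.float64(273.5), np.float64(287.5))
ptr 186 (np.float64(273.5), np.float64(287.5))
ptr 190 (np.float64(273.5), np.float64(287.5))
fin y [-0.6  -0.6  -0.6  -0.61] ptr y [-0.62 -0.62 -0.63] to go mm 0.021979185214056285
```

```bash
python3 - <<'E'
from h import *
t=camera("top")[:,:,::-1]; a=cv2.imread("pics/top0.png")
for n,(x,y,w,h) in dict(glue=(370,138,36,36),hammer=(375,155,100,40),rule=(240,125,110,25),tape=(155,255,45,45),stapler=(78,205,85,70),corner=(440,200,75,65),pot=(120,150,45,42),green=(272,268,65,40),turq=(338,280,68,56)).items():
    print(n,np.abs(t[y:y+h,x:x+w].astype(int)-a[y:y+h,x:x+w]).mean().round(1),end="; ")
z=t[160:235,225:300]; hs=cv2.cvtColor(np.ascontiguousarray(z),cv2.COLOR_BGR2HSV); print("\nplug px",((hs[:,:,1]>100)&(hs[:,:,2]>110)).sum())
hand_in()
E
```

```text
glue 1.3; hammer 1.3; rule 1.3; tape 10.5; stapler 3.2; corner 1.4; pot 1.6; green 1.3; turq 1.4; 
plug px 141
the job is handed in; nothing more can be done
```

I stood the grey tray under the chute lip and let go of it with the gate shut. I then pulled the gate out to the mark and handed the job in with the gripper still holding it there.

**Last checks:**
- **Pointer:** it measured about 0.02 mm from the fin's mid-plane in the wrist view, with up to about 0.2 mm more uncertainty from the estimated dispenser angle. The grip on the plate was steady at about 11 mm, with a pull of about 8 N.
- **Plugs:** the top view taken 2.8 mm before the mark showed all four in the standing tray and the chute empty. After the last move I only ran a rough colour count, which still found wood-coloured pixels there.
- **Bystanders:** the top view before and after is unchanged for the glue, hammer, rule, corner sample, pot and both look-alike trays. The tape (10.5) and stapler (3.2) regions differ more than the 1.3–1.6 of the others. I put that down to the arm and its shadow, since nothing went near them and the tape still looked in place, but I did not confirm it.

**What went wrong on the way:** the first grasp of the tray and the first grasp of the plate both missed. The real fingertips sit about 36 mm behind the reported TCP, so they closed too high. The first miss shifted the tray about 7 mm on the bench and put about 25 N on the wrist. The second touched nothing, and both worked once I went lower.

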